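# Hang the ear defenders over the rail under the light

### The arm

A 7-joint arm with a two-finger parallel gripper is mounted at the origin on a cart in front of the work surface, level with it; the furniture and walls round the work are solid. World frame = base frame: x ahead of the robot, y to its left, z up, the work surface at z = 0. Lengths are in m, angles in rad, forces in N, time in s.
With the tool pointing down it reaches from about 0.4 to 0.9 m from the base axis. Payload 5.6 kg.
Tool frame: the origin (TCP) lies midway between the tips of the shut fingers; the grasp point (between the pads) lies 19 mm behind it; y points along the fingers, z is the direction in which the jaws open and shut, and the axes are right-handed (so a half turn about y gives the same grasp; the last joint's range is limited). The gripper opens to 92 mm and grips with 3 to 60 N. Pads are 20 mm wide; open, the fingers measure 128 mm over their backs; the gripper's body (75 mm by 189 mm) begins 69 mm behind the grasp point.
Start: joints at [1.242, 0.468, -0.012, 1.603, 0.006, 1.071, -0.056], TCP at [0.183, -0.624, 0.215] pointing down, gripper open.
Joint ranges: [-2.53, 2.53], [-0.31, 2.02], [-1.57, 1.55], [0.28, 2.44], [-1.29, 4.43], [0.15, 1.84], [-2.92, 2.92]. Speed limits (rad/s): [2.57, 2.57, 3.14, 3.14, 3.14, 3.14, 3.14].

### API

Orientations are given as a 3x3 rotation matrix whose columns are the frame's x, y, z axes.
In Python, from station import env, effector, solver, viewer, workorder, search_frame, tip_of gives the robot as it stands. Calls block until the motion is done:
- env.reach(position, orientation): joint-space move of the TCP to a pose.
- env.movel(position, frame=None, rate=0.15): straight line of the TCP; frame=None keeps the orientation; rate is the mean speed in m/s.
- env.goto_joints(angles): joint-space move.
- effector.release() and effector.grasp(squeeze=None): open the fingers fully, or close them until they stop; squeeze is the grip in N (None keeps the last).
- env.pause(seconds).
- solver.inverse_kinematics(position, orientation): joint angles nearest the present ones, or None.
- env.sense(): the state.
- viewer.read_camera(name): name is "scene" or "side" or "wrist"; returns (picture, depth): 400x640x3 uint8, red, green, blue; 400x640 float32, m along the optical axis (not along the pixel's ray), 0 where there is no reading.
- viewer.camera_info(name): a dict with "intrinsics" (3x3 intrinsics, pixels), "eye" and "rotation" of the camera in the world; the wrist camera has in their place "T_tool_cam" (4x4, takes a point from camera to tool coordinates, whose origin is the TCP and whose axes are the tool frame's). Camera axes: x right, y up, looking along -z (the intrinsics and any distortion apply to the point x, -y, -z); pixel columns grow to the right and rows downward; lengths in m; the calibration is good to about 2 mm. The wrist camera is an equidistant fisheye: a pixel r from the principal point sees the ray r / f radians off the axis. A picture is of the moment at which its call begins: read the wrist's pose just before it. camera_info takes no time and is no camera call.
A pose or a line that the arm cannot do raises env.PlanningError and nothing moves.
- workorder.finish_job(): hands the job in, once; it reports no verdict.
Trained networks look in the newest picture that a camera, given by its name, has taken for a name from the list of things; names that differ only in an ending like _2 or _b are one class to them, and where a whole thing is asked for, a point or a joint stands for the part that bears it (a point fixed in the world has none). Each returns a list of dicts, best first, with "score" (0 to 1); they miss things now and then, are a little off and sometimes report something else, mostly with a low value. They report only what shows in the picture. A call takes as long as a camera call.
- search_frame(camera, name): "at" ([x, y, z] in m, in world coordinates, good to about 4 mm: the middle of the surface that is visible of it).
- tip_of(camera, name): "at" ([x, y, z] in m, in world coordinates, good to about 4 mm: a listed point, or the origin of a listed thing).
The state is a dict: "t": time; "joint_positions": joint angles; "joint_velocities": joint speeds; "tau": joint torques, N m; "ee_pos": TCP position; "tcp_rot": TCP orientation; "wrist_force": force on the tool from outside, world axes, zero at the start; "moment": the same for the moment, N m; "gripper_width": finger opening in m.
Only numpy, scipy, OpenCV 4.12 (cv2) and the standard library are available. Lean on these libraries where they do the work, as an engineer would, in place of code of your own. Each camera call takes 0.05 s, during which the arm holds its last target. There are 200 camera calls.

### The job

Hang the ear defenders over the horizontal rail of the stand below its light, headband across the rail with one cup on each side. The rail can be clamped at different heights, so lower them until the headband rests on the rail, gently, before you let go, and leave them hanging freely and still. Leave the other things on the bench where they are.

Things in the scene. Friction and masses are not known exactly. Their poses are not given: they have to be found in the camera images.
- ears_mid (a point): Ear defenders, one rigid piece of 0.15 to 0.3 kg, standing upright on two flat-bottomed cups, 175 (x) x 74 (y) x 135 (z) mm overall; this point is the centre of that envelope, 67.5 mm above the undersides. z up, x from cup to cup (both halves alike), y across the headband. Grey cups: 74 mm high, 74 mm wide in y, from 52 to 88 mm off centre in x.
- ears_arch (a point): Centre of the black headband's half-circle, 7.5 mm below ears_mid, same axes. The arch lies in the x-z plane: outer radius 75, inner 65 mm, 28 mm wide in y, 10 mm thick, free of the cups to 70 degrees from its top. Hold it across the 28 mm width about 40 degrees down from the top on the right-hand side, gripper tilted to suit: at the top the fingers would meet the rail.
- stand: Rail stand screwed to the bench. Origin on the bench below the rail's middle; z up, y along the rail (pointing to the robot), x level across it, to the robot's left. Steel rail, 18 mm diameter, along y at x = 0 between posts at y = +-115 mm (200 mm free). Its height is not reported: its top is clamped 150 to 195 mm above the bench, to be seen or felt. Feet 14 mm high at the posts, x = +-55 mm.
- light (a point): Middle of the underside of the stand's light trough, 400 mm above the bench, axes as the stand. The trough is 274 mm long (y) and 70 to 74 mm wide (x), centred 10 mm to the right (-x) of the rail's line, so a gripper pointing straight down over the rail hits it: come from the right (-x) below it with the gripper tilted, its body leaning to the right.
- iron_stand: Soldering iron stand, black base with a wire coil, 113 x 75 x 108 mm, loose bystander; origin at its underside.
- flux_bottle: Flux bottle, 48 mm diameter, 103 mm high, loose bystander; origin at its underside.
- marker: Felt marker, 124 mm long, 14 mm thick, lying on the bench, loose bystander; origin at its underside.

How it is judged:
By the outcome, as a careful person would: the job done as asked, in the order asked, and still so for the second after the job is handed in, with the robot touching nothing.
It also fails if it takes over 61 s, if anything falls off the work surface, if the arm or the gripper's body presses on something with over 40 N, if the wrist force passes 120 N, or if a joint passes its speed limit or range.

## Working session

There is one attempt and no reset: what is moved stays moved. The work goes in short steps, each a Python script; the robot and the scene stay as the last script left them, time stands still between calls to the robot, and variables do not carry over. Pictures are saved under pics/ and viewed, about 8 in all and at most 12, crops included, and the job is handed in when it is done.

```bash
mkdir -p pics; ls
python3 - <<'E'
from station import *
import cv2,numpy as np
ims=[]
for c in ["scene","side"]:
    p,d=viewer.read_camera(c); i=viewer.camera_info(c)
    print(c,np.round(i["eye"],3).tolist(),np.round(i["rotation"],3).tolist(),np.round(i["intrinsics"],1).tolist(),[k for k in i])
    cv2.imwrite(f"pics/{c}0.png",p[:,:,::-1])
    np.savez(f"{c}0.npz",p=p,d=d)
    for n in ["ears_mid","ears_arch","stand","light","iron_stand","flux_bottle","marker"]:
        for r in tip_of(c,n)[:2]: print(n,{k:(np.round(v,3).tolist()) for k,v in r.items()})
s=env.sense();print(s)
E
```

```text
pics
scene [-0.069, -0.709, 1.346] [[0.796, 0.476, -0.374], [-0.606, 0.609, -0.513], [-0.016, 0.635, 0.773]] [[510.1, 0.0, 322.9], [0.0, 510.1, 195.6], [0.0, 0.0, 1.0]] ['intrinsics', 'eye', 'rotation']
ears_mid {'at': [0.545, -0.217, 0.07], 'score': 0.62}
ears_arch {'at': [0.542, -0.214, 0.06], 'score': 0.96}
ears_arch {'at': [0.544, -0.218, 0.068], 'score': 0.65}
stand {'at': [0.358, -0.134, 0.001], 'score': 0.42}
light {'at': [0.546, 0.19, 0.403], 'score': 0.71}
iron_stand {'at': [0.357, -0.136, 0.001], 'score': 0.53}
flux_bottle {'at': [0.325, 0.208, -0.003], 'score': 0.64}
marker {'at': [0.61, 0.023, 0.002], 'score': 0.51}
side [0.495, 1.041, 0.94] [[-0.999, -0.017, 0.032], [0.036, -0.561, 0.827], [0.004, 0.828, 0.561]] [[497.5, 0.0, 321.3], [0.0, 497.5, 201.4], [0.0, 0.0, 1.0]] ['intrinsics', 'eye', 'rotation']
ears_mid {'at': [0.545, -0.219, 0.068], 'score': 0.85}
ears_arch {'at': [0.541, -0.215, 0.065], 'score': 0.61}
light {'at': [0.55, 0.184, 0.403], 'score': 0.73}
iron_stand {'at': [0.36, -0.126, -0.001], 'score': 0.7}
flux_bottle {'at': [0.327, 0.204, -0.001], 'score': 0.
[... 250 characters left out ...]
_velocities': array([ 7.81114701e-05, -2.96758023e-04,  9.06249656e-04, -2.21703391e-03,
       -1.24192261e-04,  1.02653363e-03, -1.36906729e-04]), 'tau': array([ 6.32200340e-05, -5.20364928e+01, -1.26492305e-02, -2.44052249e+01,
       -5.65909466e-02,  1.11303432e-02, -3.16612784e-06]), 'ee_pos': array([ 0.18318313, -0.62367297,  0.21462612]), 'tcp_rot': array([[-9.59464503e-01, -3.86221298e-05,  2.81829500e-01],
       [-2.81829495e-01, -1.04484953e-04, -9.59464499e-01],
       [ 6.65035045e-05, -9.99999994e-01,  8.93647483e-05]]), 'wrist_force': array([ 1.00144086, -0.35613501, -0.56686926]), 'moment': array([-0.01796036,  0.01306917,  0.01738791]), 'gripper_width': 0.09219404974754963}
```

View pics/scene0.png

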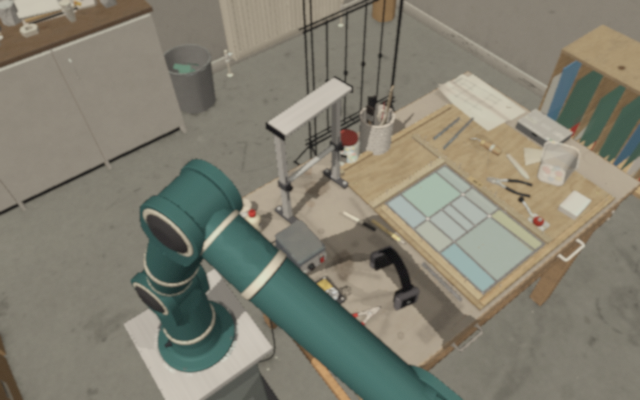

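View pics/side0.png

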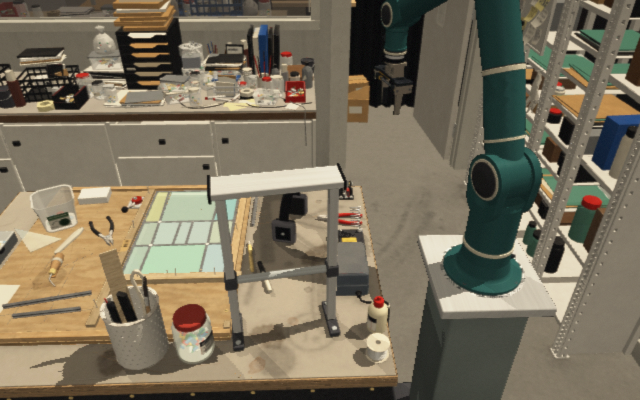

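```bash
cat > h.py <<'E'
from station import *
import cv2,numpy as np
def cloud(c,d):
    i=viewer.camera_info(c);K=i["intrinsics"];v,u=np.mgrid[:400,:640]
    P=np.stack([(u-K[0][2])/K[0][0]*d,-(v-K[1][2])/K[1][1]*d,-d],-1)
    W=P@np.array(i["rotation"]).T+i["eye"]; W[d<=0]=np.nan
    return W
E
python3 - <<'E'
from h import *
r=lambda a:np.round(a,3).tolist()
for c in ["scene","side"]:
    z=np.load(f"{c}0.npz");W=cloud(c,z["d"]).reshape(-1,3);W=W[np.isfinite(W[:,0])]
    e=W[(np.hypot(W[:,0]-.543,W[:,1]+.217)<.115)&(W[:,2]>.015)&(W[:,2]<.2)]
    (cx,cy),wh,a=cv2.minAreaRect(e[:,:2].astype(np.float32)); print(c,"ears",len(e),r([cx,cy]),r(wh),a,"zmax",r(np.percentile(e[:,2],[50,98,100])))
    t=e[e[:,2]>.095];print(" arch",len(t),r(t.mean(0)),"pca",r(np.linalg.eigh(np.cov(t[:,:2].T))[1][:,1]), r(t.min(0)),r(t.max(0)))
    for lo,hi in ((.1,.22),(.3,.45)):
        s=W[(abs(W[:,0]-.548)<(.085 if lo<.2 else .16))&(abs(W[:,1]-.19)<.08)&(W[:,2]>lo)&(W[:,2]<hi)]
        if len(s)<5: continue
        v=np.linalg.eigh(np.cov(s.T))[1][:,2]
        print(" stand",lo,len(s),"mean",r(s.mean(0)),"dir",r(v),"pct",r(np.percentile(s,[2,50,98],axis=0)))
    # height map of obstacles on the bench, 5cm cells
    m=(W[:,0]>.3)&(W[:,0]<.8)&(W[:,1]>-.4)&(W[:,1]<.3)&(W[:,2]<.45)
    H=np.zeros((10,14))
    np.maximum.at(H,(((W[m,0]-.3)/.05).astype(int),((W[m,1]+.4)/.05).astype(int)),W[m,2])
    print(np.round(H*1000).astype(int))
E
```

```text
scene ears 1243 [0.561, -0.228] [0.184, 0.175] 57.42018127441406 zmax [0.073, 0.137, 0.143]
 arch 451 [0.535, -0.225, 0.123] pca [0.218, 0.976] [0.509, -0.279, 0.095] [0.563, -0.146, 0.143]
 stand 0.1 281 mean [0.546, 0.194, 0.18] dir [-0.987, -0.16, 0.005] pct [[0.466, 0.178, 0.17], [0.545, 0.194, 0.181], [0.629, 0.212, 0.187]]
 stand 0.3 2358 mean [0.537, 0.182, 0.406] dir [-0.989, -0.149, -0.012] pct [[0.413, 0.136, 0.31], [0.532, 0.18, 0.419], [0.679, 0.229, 0.424]]
[[  0   0   0   0 108  78   0  91  92  92  83 101 110  48]
 [  3   7  16  17 107  75  23  92  92  93  81  12  11  49]
 [  8   8  18  18  10   8   9  90  90  90 426 427 423   9]
 [  9  10  82  10   8   9   8   8   7   9 424 425 424   9]
 [  8  79 129 142 143 104   8  11  11  10 422 425 425   8]
 [  7  56  74 137 137  96  11   9  18  18  11 426 424  10]
 [  8   8  12   9  11   8  17  19  17  12   8 426 424  21]
 [ 29  47  29  30  56  31  30  46  42  30  21 428 429  24]
 [ 30  50  43  29  44  33  37  48  57  28  23  23 126 125]
 [ 25  25  25  25  27  25  24  26  41  27  20  23 127 129]]
side ears 1034 [0.543, -0.207] [0.
[... 326 characters left out ...]
199, 0.402] dir [-0.988, -0.157, -0.009] pct [[0.421, 0.147, 0.31], [0.554, 0.2, 0.417], [0.68, 0.239, 0.42]]
[[ 51   3  11  13 107  95  14  83  85  85  79  95 103  43]
 [ 50  69  60  15 105  85   0  85  87  86  85   4  29  43]
 [  6   3  12  13   2   2   2  84  85  86 423 422 422   3]
 [  5   2  74  11   4   3   4   4   3   4 420 420 420   3]
 [  0   0  82 126 135 102   5   4   4   6 418 421 420   4]
 [  3   2   3   0 134 102   3   4  12  14   3 421 420   4]
 [  3   4   4   3   5  10   8  16  16  14   4 421 420  18]
 [ 13  26  26  24  25  26  25  26  33  11  16 423 423  20]
 [ 12  24  33  27  54  26  26  23  54  32  16  16 121 122]
 [  0  20  20  21  21  19  21  21  37  33  15   0 121 124]]
```

```bash
cat >> h.py <<'E'
Z=np.array([0,0,1.])
SX=np.array([-.157,.988,0]); RAIL=np.array([.548,.198,0])   # stand x axis, rail middle
def unit(a): return np.array([np.cos(a),np.sin(a),0])
def pose(C,u,tilt=50,back=0.,sgn=1,phi=40):
    """TCP pose gripping the arch (centre C, cup axis u) on its -u side, backed off by `back`."""
    t,p=np.radians([tilt,phi])
    y=np.sin(t)*u-np.cos(t)*Z
    z=sgn*np.cross(Z,u); x=np.cross(y,z)
    g=C+.070*(-np.sin(p)*u+np.cos(p)*Z)
    return g+y*(.019-back),np.stack([x,y,z],1)
U=unit(np.radians(75.9)); C0=np.array([.543,-.213,.060])
E
python3 - <<'E'
from h import *
for sgn in (1,-1):
  for tilt in (45,55):
    print(sgn,tilt)
    for C,u,b in [(C0,U,.12),(C0,U,0),(C0+.2*Z,U,0)]+[(RAIL+s*SX+h*Z,SX,b) for s,h,b in((-.15,.265,0),(-.03,.265,0),(-.03,.2,0),(0,.2,0),(0,.115,0),(0,.1,0),(0,.115,.15))]:
        q=solver.inverse_kinematics(*pose(C,u,tilt,b,sgn)); print(None if q is None else np.round(q,2).tolist())
E
```

```text
1 45
[0.67, 0.72, 0.25, 1.52, -0.76, 1.53, -2.21]
[0.61, 0.76, 0.17, 1.67, -0.81, 1.31, -2.17]
[0.56, 0.51, 0.23, 1.57, -0.76, 1.57, -2.39]
[0.27, 0.47, 0.01, 1.61, -0.7, 1.49, -2.48]
[0.19, 0.4, -0.11, 1.73, -0.74, 1.33, -2.6]
[0.19, 0.47, -0.11, 1.78, -0.76, 1.23, -2.51]
[0.16, 0.46, -0.15, 1.8, -0.77, 1.19, -2.54]
[0.17, 0.58, -0.16, 1.84, -0.8, 1.07, -2.43]
[0.17, 0.6, -0.16, 1.85, -0.81, 1.05, -2.41]
[0.24, 0.49, -0.03, 1.7, -0.72, 1.37, -2.47]
1 55
[0.71, 0.83, 0.28, 1.45, -0.86, 1.68, -2.13]
[0.64, 0.84, 0.19, 1.62, -0.91, 1.47, -2.09]
[0.85, 0.59, -0.11, 1.54, -0.75, 1.59, -2.43]
[0.27, 0.54, 0.09, 1.61, -0.84, 1.61, -2.38]
[0.19, 0.46, -0.05, 1.74, -0.89, 1.43, -2.48]
[0.2, 0.54, -0.06, 1.78, -0.9, 1.35, -2.38]
[0.18, 0.53, -0.09, 1.8, -0.92, 1.3, -2.4]
[0.19, 0.65, -0.11, 1.83, -0.94, 1.2, -2.28]
[0.2, 0.68, -0.12, 1.83, -0.94, 1.18, -2.26]
[0.27, 0.59, 0.03, 1.68, -0.85, 1.48, -2.32]
-1 45
[1.15, 0.77, -0.5, 1.48, -0.35, 1.36, 0.61]
[1.1, 0.84, -0.54, 1.63, -0.35, 1.12, 0.61]
[1.13, 0.6, -0.6, 1.53, -0.42, 1.4, 0.46]
[0.87, 0.65, -0.88, 1.57, -0.29, 1.32, 0.31]
[0.71, 0.55, -0.84, 1.69, -0.42, 1.18, 0.27]
[0.68, 0.62, -0.8, 1.75, -0.4, 1.08, 0.33]
[0.63, 0.6, -0.79, 1.77, -0.44, 1.04, 0.33]
[0.6, 0.72, -0.75, 1.81, -0.41, 0.91, 0.4]
[0.59, 0.74, -0.74, 1.82, -0.4, 0.88, 0.41]
[0.85, 0.68, -0.92, 1.66, -0.26, 1.19, 0.29]
-1 55
[1.19, 0.89, -0.5, 1.41, -0.42, 1.46, 0.67]
[1.14, 0.93, -0.55, 1.58, -0.44, 1.22, 0.69]
[1.16, 0.67, -0.59, 1.51, -0.53, 1.47, 0.53]
[0.88, 0.71, -0.83, 1.56, -0.42, 1.38, 0.41]
[0.83, 0.68, -0.97, 1.69, -0.45, 1.18, 0.31]
[0.79, 0.75, -0.91, 1.74, -0.43, 1.09, 0.38]
[0.72, 0.71, -0.86, 1.77, -0.5, 1.06, 0.41]
[0.69, 0.83, -0.81, 1.8, -0.47, 0.95, 0.49]
[0.68, 0.86, -0.8, 1.8, -0.46, 0.93, 0.51]
[0.86, 0.78, -0.85, 1.64, -0.39, 1.24, 0.44]
```

Run:
```python
from h import *
env.reach(*pose(C0,U,50,.13,-1))
s=env.sense();print(s["t"],s["ee_pos"],s["wrist_force"])
p,d=viewer.read_camera("wrist");cv2.imwrite("pics/wrist1.png",p[:,:,::-1])
for n in("ears_mid","ears_arch"):
    print(n,[(np.round(r["at"],4).tolist(),r["score"]) for r in tip_of("wrist",n)[:2]])
i=viewer.camera_info("wrist");K=np.array(i["intrinsics"]);T=np.array(i["T_tool_cam"])
v,u=np.mgrid[:400,:640];a=(u-K[0,2])/K[0,0];b=(v-K[1,2])/K[1,1];th=np.hypot(a,b);k=np.tan(np.minimum(th,1.3))/np.maximum(th,1e-9)
P=np.stack([a*k*d,-b*k*d,-d],-1);P=P@T[:3,:3].T+T[:3,3];W=P@s["tcp_rot"].T+s["ee_pos"]
ok=(d>0)&(th<1.2);W=W[ok];print([x for x in i])
e=W[(np.hypot(W[:,0]-.543,W[:,1]+.213)<.12)&(W[:,2]>.02)&(W[:,2]<.16)]
for lo,hi in((.02,.16),(.03,.07),(.09,.16)):
    t=e[(e[:,2]>lo)&(e[:,2]<hi)]; print(lo,len(t),cv2.minAreaRect(t[:,:2].astype(np.float32)),np.percentile(t[:,2],99))
# arch in local axes
V=np.cross(Z,U);t=e[e[:,2]>.095];L=np.c_[(t-C0)@U,(t-C0)@V,t[:,2]];print(np.percentile(L,[1,10,50,90,99],axis=0).round(4))
```

```text
2.3667 [ 0.51075714 -0.34019145  0.18499239] [-1.07145025 -0.29794135 -1.00533669]
ears_mid []
ears_arch []
['intrinsics', 'T_tool_cam']
0.02 6838 ((0.5426879525184631, -0.21770301461219788), (0.1745220571756363, 0.0744832307100296), 76.09432983398438) 0.13362015309350686
0.03 2228 ((0.5428198575973511, -0.2177356779575348), (0.1745220571756363, 0.07421139627695084), 76.09432983398438) 0.06993509751770312
0.09 3086 ((0.5405083894729614, -0.22640077769756317), (0.11485684663057327, 0.02875034511089325), 76.45477294921875) 0.13381901039593683
[[-0.0667 -0.015   0.0959]
 [-0.0614 -0.0122  0.1036]
 [-0.0333 -0.001   0.1251]
 [ 0.013   0.0104  0.1328]
 [ 0.0365  0.0131  0.1338]]
```

View pics/wrist1.png

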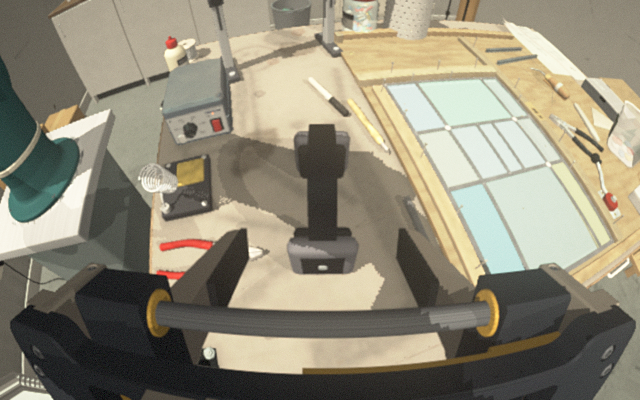

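The wrist picture shows the ear defenders centred between the fingers (headband from about (322,130) to (322,240)). The wrist cloud's envelope of 174.5 x 74.4 mm matches the stated size, so I'm grasping now.

```bash
cat >> h.py <<'E'
U=unit(np.radians(76.2)); C0=np.array([.5427,-.2177,.060])
E
python3 - <<'E'
from h import *
p,R=pose(C0,U,50,0,-1)
env.movel(pose(C0,U,50,.08,-1)[0],frame=R,rate=.12)
env.movel(p,frame=R,rate=.08)
s=env.sense();print(s["ee_pos"]-p,s["wrist_force"])
effector.grasp(45)
s=env.sense();print(s["t"],s["gripper_width"],s["wrist_force"])
env.movel(p+.03*Z,rate=.06);env.pause(.3)
s=env.sense();print(s["gripper_width"],s["wrist_force"],s["moment"])
env.movel(p+.205*Z,rate=.15);env.pause(.3)
s=env.sense();print(s["t"],s["gripper_width"],s["ee_pos"]-p,s["wrist_force"],s["moment"])
pic,d=viewer.read_camera("side");cv2.imwrite("pics/side2.png",pic[:,:,::-1]); np.savez("side2.npz",d=d)
W=cloud("side",d).reshape(-1,3)
V=np.cross(Z,U);L=np.c_[(W-C0)@U,(W-C0)@V,W[:,2]-C0[2]-.205]
# ears envelope seen: cup bottoms in arch coordinates
for a,b in((.045,.095),(-.095,-.05)):
    m=(L[:,0]>a)&(L[:,0]<b)&(abs(L[:,1])<.045)&(L[:,2]>-.09)&(L[:,2]<.02);print(m.sum(),np.percentile(L[m],[1,50,99],axis=0).round(4) if m.sum()>5 else "")
E
```

```text
[ 0.00013122 -0.00073629  0.00019153] [ 0.39343687  0.25043395 -0.79025951]
5.2 0.027567581796843002 [-1.13706205  0.63581737  0.36948136]
0.027168798780459878 [-0.54465388  0.38590757 -2.52214092] [-1.28239792  0.23798739 -0.0238597 ]
7.7667 0.027538859569679615 [-7.05483962e-05  4.58883921e-05  2.04602074e-01] [ 0.70416243 -1.10141105 -2.37573034] [-1.25102727  0.2679367   0.02992276]
305 [[ 0.0648 -0.0333 -0.0167]
 [ 0.0876 -0.0001  0.0048]
 [ 0.0943  0.0365  0.0191]]
293 [[-0.078  -0.018  -0.0532]
 [-0.0574  0.0164 -0.0101]
 [-0.0501  0.0373  0.0162]]
```

View pics/side2.png

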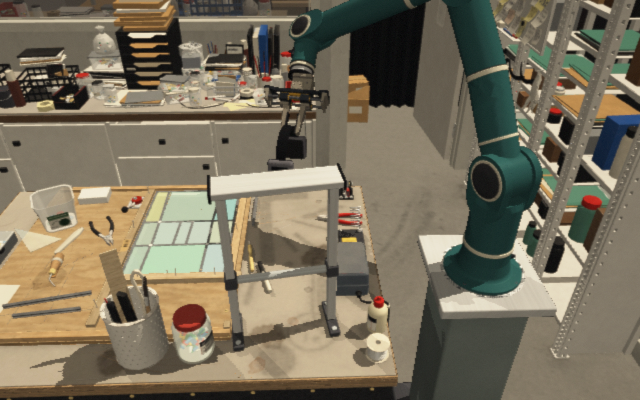

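```bash
cat >> h.py <<'E'
def wcloud():
    s=env.sense();p,d=viewer.read_camera("wrist")
    i=viewer.camera_info("wrist");K=np.array(i["intrinsics"]);T=np.array(i["T_tool_cam"])
    v,u=np.mgrid[:400,:640];a=(u-K[0,2])/K[0,0];b=(v-K[1,2])/K[1,1];th=np.hypot(a,b);k=np.tan(np.minimum(th,1.3))/np.maximum(th,1e-9)
    P=np.stack([a*k*d,-b*k*d,-d],-1)@T[:3,:3].T+T[:3,3]
    return p,(P@s["tcp_rot"].T+s["ee_pos"])[(d>0)&(th<1.2)]
E
python3 - <<'E'
from h import *
C=RAIL-.16*SX+.265*Z
env.movel(*pose(C,SX,50,0,-1),rate=.15);env.pause(.3)
s=env.sense();print(s["t"],s["wrist_force"],s["gripper_width"])
p,W=wcloud();cv2.imwrite("pics/wrist3.png",p[:,:,::-1])
V=np.cross(Z,SX);L=np.c_[(W-C)@SX,(W-C)@V,(W-C)@Z]
e=L[(abs(L[:,1])<.011)&(np.hypot(L[:,0],L[:,2])<.085)&(np.hypot(L[:,0],L[:,2])>.068)&(L[:,2]>.03)&(L[:,0]>-.02)]
A=np.c_[2*e[:,[0,2]],np.ones(len(e))];x=np.linalg.lstsq(A,(e[:,[0,2]]**2).sum(1),rcond=None)[0];print("arch circle",len(e),x[:2].round(4),np.sqrt(x[2]+x[0]**2+x[1]**2))
m=(L[:,0]>.05)&(L[:,0]<.092)&(abs(L[:,1])>.018)&(abs(L[:,1])<.04)&(abs(L[:,2])<.08);print("left cup",m.sum(),np.percentile(L[m],[2,50,98],axis=0).round(4))
G=W-RAIL;G=np.c_[G@SX,G@V,G[:,2]]
m=(abs(G[:,0])<.03)&(abs(G[:,1])<.085)&(G[:,2]>.14)&(G[:,2]<.21);g=G[m];print("rail",m.sum())
if m.sum()>20: print(np.percentile(g,[1,50,99],axis=0).round(4),np.polyfit(g[:,1],g[:,0],1))
E
```

```text
10.0 [-0.78626168 -0.2460133  -2.63082783] 0.02729735972535757
arch circle 2718 [0.002  0.0016] 0.07157326964580324
left cup 1582 [[ 0.0536 -0.0361 -0.0495]
 [ 0.0681  0.0211  0.0031]
 [ 0.0841  0.0349  0.0117]]
rail 702
[[-0.0129 -0.0839  0.1669]
 [-0.009   0.0523  0.1775]
 [ 0.0033  0.0845  0.1809]] [ 0.00131244 -0.00759053]
```

View pics/wrist3.png

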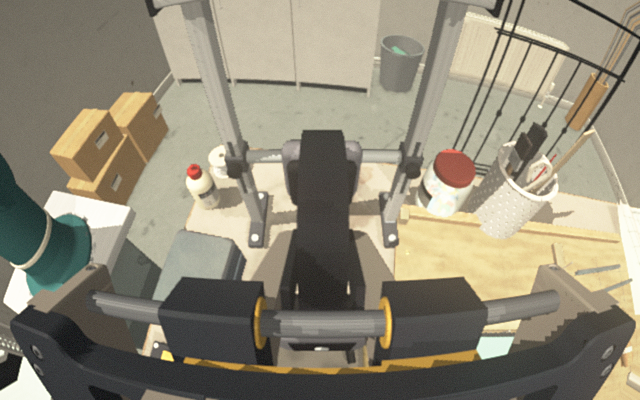

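The picture shows the rail between the posts (pixels 238 to 410), with the held ears centred at 322. The wrist cloud puts the rail top at about 0.181 m, so contact is expected with the arch centre near z = 0.116.

Run:
```python
from h import *
R0=RAIL-.002*SX
def go(s,h,rate): env.movel(*pose(R0+s*SX+h*Z,SX,50,0,-1),rate=rate)
for s,h,r in((-.16,.270,.1),(-.03,.270,.12),(-.03,.2,.1),(0,.19,.06),(0,.135,.06)):
    go(s,h,r);f=env.sense();print(s,h,round(f["t"],2),f["wrist_force"].round(2))
env.pause(.4)
b=np.mean([(env.pause(.03),env.sense()["wrist_force"])[1] for _ in range(8)],0);print("base",b.round(2))
h=.135
while h>.100:
    h-=.001; go(0,h,.02)
    f=np.mean([(env.pause(.03),env.sense()["wrist_force"])[1] for _ in range(4)],0)-b
    if h<.122: print(round(h,3),f.round(2))
    if f[2]>1.6: break
s=env.sense();print(s["t"],s["ee_pos"],s["moment"],s["gripper_width"])
p,d=viewer.read_camera("scene");p2,d2=viewer.read_camera("side")
cv2.imwrite("pics/c4.png",np.hstack([cv2.resize(p[50:250,200:400],(400,400)),cv2.resize(p2[130:330,180:380],(400,400))])[:,:,::-1])
```

```text
-0.16 0.27 10.3 [ 0.15  0.23 -2.97]
-0.03 0.27 11.53 [ 0.17 -0.37 -2.09]
-0.03 0.2 12.38 [-0.31  0.56 -2.4 ]
0 0.19 13.06 [ 0.07 -0.45 -2.63]
0 0.135 14.12 [ 0.39 -0.54 -2.82]
base [-0.05 -0.15 -2.43]
0.121 [-0.38  0.19  0.24]
0.12 [ 0.26 -0.04 -0.07]
0.119 [0.15 0.48 0.07]
0.118 [0.71 0.06 0.15]
0.117 [-0.03  0.21  0.15]
0.116 [-0.71 -1.22  3.48]
22.075 [0.55315271 0.16609025 0.15776471] [-0.60110604 -0.06920896  0.0953199 ] 0.027291774459813192
```

View pics/c4.png

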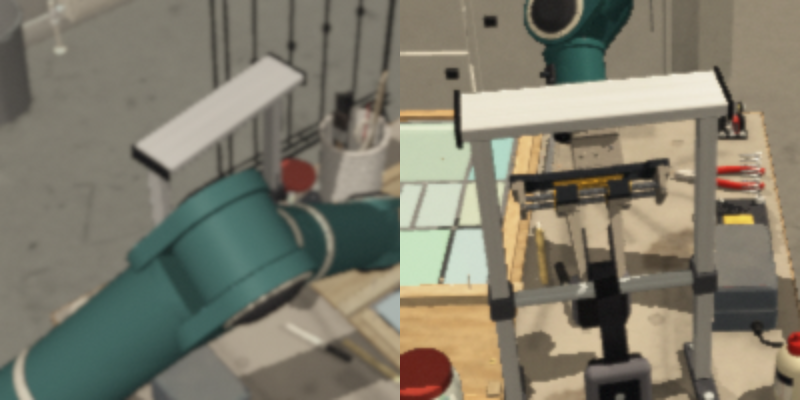

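The side view shows the headband over the rail with one cup on each side. Contact came at the predicted height, so I'm releasing and backing out.

Run:
```python
from h import *
effector.release();env.pause(1.0)
s=env.sense();print(s["t"],s["gripper_width"],s["wrist_force"])
y=s["tcp_rot"][:,1];p=s["ee_pos"]
env.movel(p-.06*y,rate=.06);print(env.sense()["wrist_force"])
env.movel(p-.18*y,rate=.12)
env.pause(1)
V=np.cross(Z,SX)
for k in range(2):
    pic,W=wcloud();G=W-RAIL;G=np.c_[G@SX,G@V,G[:,2]]
    a=G[(abs(G[:,1])<.03)&(abs(G[:,0])<.1)&(G[:,2]>.15)&(G[:,2]<.25)]
    m=(abs(G[:,0])<.12)&(abs(G[:,1])<.06)&(G[:,2]>.03)&(G[:,2]<.25)
    print(env.sense()["t"],len(a),np.percentile(a,[1,50,99],axis=0).round(4).tolist(),np.percentile(G[m],[1,50,99],axis=0).round(4).tolist())
    env.pause(1)
cv2.imwrite("pics/w5.png",pic[:,:,::-1])
p2,_=viewer.read_camera("side");cv2.imwrite("pics/s5.png",cv2.resize(p2[130:380,180:430],(600,600))[:,:,::-1])
for n in("iron_stand","flux_bottle","marker","ears_arch"):
    print(n,[(np.round(r["at"],3).tolist(),r["score"]) for r in tip_of("side",n)[:2]])
```

```text
24.2083 0.09193663324197679 [-0.15254065  0.23290685 -0.51807405]
[ 1.17145253  0.76614671 -0.62113961]
27.5583 2543 [[-0.0682, -0.0278, 0.1513], [-0.028, -0.0012, 0.1794], [0.0337, 0.0278, 0.1904]] [[-0.0927, -0.0551, 0.0686], [-0.0511, -0.0012, 0.1531], [0.073, 0.0551, 0.1901]]
28.6083 2534 [[-0.0683, -0.0277, 0.1512], [-0.0281, -0.0012, 0.1793], [0.0333, 0.0277, 0.1905]] [[-0.0927, -0.0552, 0.0685], [-0.0511, -0.0012, 0.153], [0.073, 0.055, 0.1901]]
iron_stand [([0.359, -0.128, -0.0], 0.61)]
flux_bottle [([0.327, 0.204, 0.0], 0.72)]
marker [([0.609, 0.023, -0.002], 0.37)]
ears_arch [([0.549, 0.196, 0.12], 0.88)]
```

View pics/w5.png

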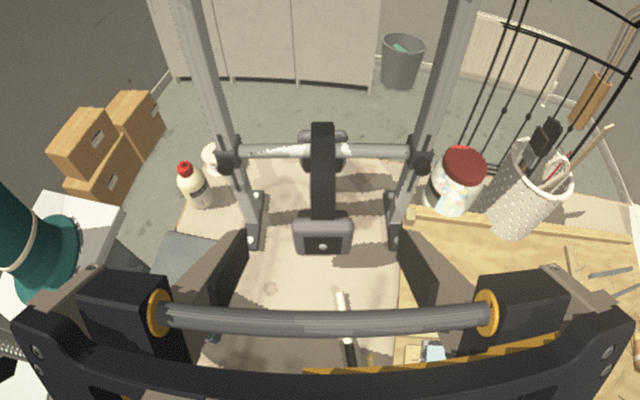

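View pics/s5.png

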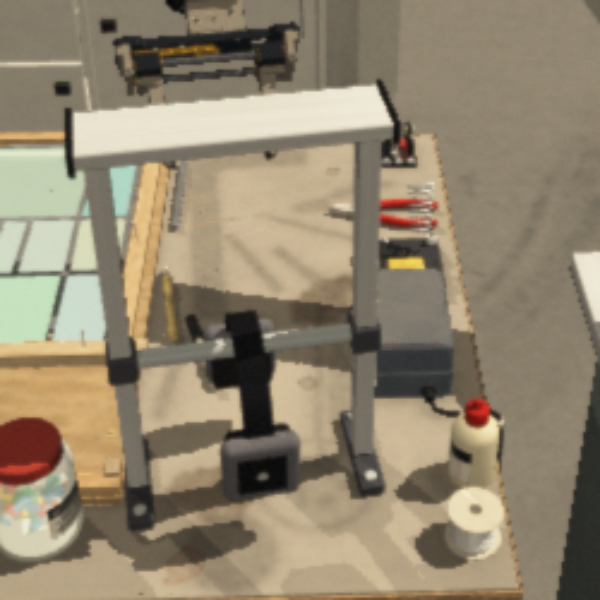

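The ears hang centred and still on the rail, the gripper is clear of them, and the other things are where they were.

```bash
python3 -c "
from station import *
print(workorder.finish_job(),env.sense()['t'])"
```

```text
the job is handed in; nothing more can be done
the job is handed in; nothing more can be done
```

The ear defenders are hanging on the stand's rail, headband across it with one cup on each side, and the job is handed in. The last clock reading before hand-in was 28.6 s, against the 61 s limit.

- **Grasp and carry:** I gripped the headband 40° down on its right-hand side with the gripper tilted 50°, and carried it in from the right, below the light.
- **Lowering:** I came down in 1 mm steps until the wrist force showed contact. That was at the height predicted from the camera, with the rail top at about 0.181 m, and the contact force was about 3.5 N. Then I let go and backed out.
- **Still and free:** Two wrist-camera readings a second apart agreed to within about 0.4 mm. The gripper was 0.18 m clear of the ear defenders.
- **Other things:** The iron stand, flux bottle and marker read within about 2 mm of where they started.
- **Checks that failed or disagreed:**
  - At the first wrist-camera look, the networks did not find the ear defenders, so I took their pose from the depth picture instead; its outline matched the stated size.
  - The scene camera's depth read about 5 mm high.
  - At the start the scene network also reported the iron stand's position as the stand, and the side network once reported the light's position as the marker. I ignored both.
  - The scene camera's view of the final hang was blocked by the arm.

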